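# Gauge the switch gap and hold the sprung shutter half open

## Robot

A 6-joint arm with a two-finger parallel gripper is mounted at the origin on a cart in front of the work surface, level with it; the furniture and walls round the work are solid. World frame = base frame: x ahead of the robot, y to its left, z up, the work surface at z = 0. Lengths are in mm, angles in rad, forces in N, time in s.
With the tool pointing down it reaches from about 300 to 875 mm from the base axis. Payload 4.2 kg.
Tool frame: the origin (TCP) lies on the centre line of the jaws, within the pads' length; the fingertips stand 22 mm ahead of it and the grasp point (between the pads) lies 3 mm ahead of it; z points along the fingers, x is the direction in which the jaws open and shut, and the axes are right-handed (so a half turn about z gives the same grasp; the last joint's range is limited). The gripper opens to 85 mm and grips with 20 to 120 N. Pads are 22 mm wide; open, the fingers measure 114 mm over their backs; the gripper's body (76 mm by 85 mm) begins 54 mm behind the grasp point. The pads swing forward as they close: fully open they stand 13 mm farther back than shut.
Start: joints at [1.211, 0.32, 1.565, -0, 1.257, -0.02], TCP at [191.648, 542.135, 253.338] pointing down, gripper open.
Joint ranges: [-3.11, 3.11], [-0.84, 2.01], [0.21, 2.61], [-1.34, 4.49], [0.05, 2.63], [-2.56, 2.56]. Speed limits (rad/s): [2.57, 2.57, 3.14, 3.14, 3.14, 3.14].

## Interface

Orientations are given as a unit quaternion [w, x, y, z].
In Python, from rig import movep, move_l, set_joints, set_gripper, pause, inverse_kinematics, sense, grab_frame, MotionError, finish_job gives the robot as it stands. Calls block until the motion is done:
- movep(position, orientation): joint-space move of the TCP to a pose.
- move_l(position, ori=None, feed=150): straight line of the TCP; ori=None keeps the orientation; feed is the mean speed in mm/s.
- set_joints(angles): joint-space move.
- set_gripper(opening, newtons=None): finger opening in mm; newtons is the grip in N (None keeps the last); returns when the fingers have stopped.
- pause(seconds).
- inverse_kinematics(position, orientation): joint angles nearest the present ones, or None.
- sense(): the state.
- grab_frame(name): name is "scene" or "top"; returns a dict with "img" (420x560x3 uint8, red, green, blue), "fx", "fy", "cx", "cy" (pixels), "rvec" (rotation vector, rad) and "tvec" (3), from world to camera coordinates, as OpenCV has them. Camera axes: x right, y down, z forward; pixel columns grow to the right and rows downward; lengths in mm; the calibration is good to about 2 mm. A picture is of the moment at which its call begins. There is no depth.
A pose or a line that the arm cannot do raises MotionError and nothing moves.
- finish_job(): hands the job in, once; it reports no verdict.
The state is a dict: "clock": time; "joint_positions": joint angles; "qd": joint speeds; "tau": joint torques, N m; "position": TCP position; "eef_rot": TCP orientation; "ft_force": force on the tool from outside, world axes, zero at the start; "ft_torque": the same for the moment, N m; "width": finger opening in mm.
Only numpy, scipy, OpenCV 4.12 (cv2) and the standard library are available. Lean on these libraries where they do the work, as an engineer would, in place of code of your own. Each camera call takes 0.05 s, during which the arm holds its last target.

## Task

The sprung shutter unit on the bench is to be adjusted. Take the setting gauge with the flat, paddle-shaped handle out of the wooden rest, put its blade down into the slot in the block at the end of the shutter unit until the collar sits flat on the block, and leave it standing there. Then slide the shutter by its upright tab against the spring to half open (pointer at the middle line), never past three quarters open, and finish while still holding it at half; leave the gauge with the round knob in the rest.

Things in the scene. Friction and masses are not known exactly. Their poses are not given: they have to be found in the camera images.
- frame: Shutter unit, fixed: aluminium base 120 (x) by 285 (y) by 12 mm, y -125 to +158. Origin on the bench under the window's centre; z up; +y is where the shutter opens to. Dark guide rails along y at x = -49 and 49 mm, tops z = 28; the x = -49 rail has white lines (shut, half, open) under the pointer. Spring tube at +y end (y 88 to 156, top z = 45); slotted block at -y end (66 by 40 mm, top z = 46).
- gap_mouth (a point): Centre of the slot's mouth in the top face of the dark block, 105 mm toward -y of the frame's origin, 46 mm above the bench; axes as the frame. The slot is 26.5 mm along x, 7.5 mm along y and 34 mm deep, with a 2 mm bevel round its mouth.
- shutter (a joint): Travel of the steel shutter plate along the frame's +y: 0 = shut (the start), 0.025 = half open, 0.050 = fully open (m). The spring pushes it shut with about 3.6 N at 0, rising by 180 N/m: 8.1 N at half, 12.6 N at full; let go, it closes.
- shutter_tab (a point): Middle of the top edge of the shutter's upright tab, 72 mm above the bench; axes as the frame. The tab is 30 mm along x, 10 mm thick along y and free above z = 22 mm (50 mm tall). Shut, it stands over the frame's origin; it moves with the shutter.
- flat_gauge: The gauge to use: loose, steel, about 120 g, upright in the rest. Origin: middle of its collar's underside, z up along the gauge. Collar 44 (x) by 22 (y) by 6 mm high; below it a blade 24 (x) by 5 (y) by 28 mm long; above it the flat paddle-shaped handle 34 (x) by 12 (y) by 40 mm high (z = 6 to 46 mm), to be pinched across y. Either way round fits.
- round_gauge: The other gauge, loose, to be left in the rest: same collar, but a round knob 22 mm across and 40 mm high, and a 9 mm blade that is too thick for the slot. Origin in the middle of the underside of its collar. Which place of the rest it stands in varies.
- rest: Wooden gauge rest, fixed, 160 (x) by 64 (y) by 40 mm high, origin under its centre on the bench. Its two places are at x = -40 and +40 mm; the gauges stand in them with collars on its top, blades in slots 27 by 12 mm, 40 mm deep, their axes along the rest's.
Things that resemble listed ones, but are neither listed nor needed, are in the scene too. What is shaped like the round_gauge but blue or pink is not meant.

How it is judged (in metres and radians):
On the way, in this order (a step that is already met when the one before it is completed fails the run):
1. the flat-handled gauge stands in the slot, collar on the block, let go, shutter still shut (horizontal distance between flat_gauge and gap_mouth below 0.004 m and z of flat_gauge in the frame of gap_mouth below 0.002 m and angle between flat_gauge's own z axis and vertical below 0.08 rad and contact force between the fingers and flat_gauge below 0.2 N and value of joint shutter below 0.01 m), for 0.2 s.
2. the shutter is held at half travel (value of joint shutter between 0.021 and 0.029 m and contact force between the fingers and shutter above 2 N), for 0.5 s.
At the end, for the whole second after the job is handed in: The fingers hold the shutter at half travel (25 mm, within 4 mm) against its spring; the flat-handled gauge stands untouched in the slot, collar on the block (within 2 mm, upright); the round-knobbed gauge still stands in its place in the rest (all of step 2 and horizontal distance between flat_gauge and gap_mouth below 0.004 m and z of flat_gauge in the frame of gap_mouth below 0.002 m and angle between flat_gauge's own z axis and vertical below 0.08 rad and contact force between each of the arm, the fingers and flat_gauge below 0.2 N and distance of round_gauge from where it was at the start of the episode below 0.012 m and angle between round_gauge's own z axis and vertical below 0.15 rad); the arm keeps its last pose, push and grip.
It fails at once if the shutter is opened past three quarters (40 mm) (value of joint shutter above 0.04 m).
It fails at once if the round-knobbed gauge is taken out of the rest (distance of round_gauge from where it was at the start of the episode above 0.025 m).
It also fails if it takes over 48 s, if anything falls off the work surface, if the arm or the gripper's body presses on something with over 40 N, if the wrist force passes 120 N, or if a joint passes its speed limit or range.

## Working session

There is one attempt and no reset: what is moved stays moved. The work goes in short steps, each a Python script; the robot and the scene stay as the last script left them, time stands still between calls to the robot, and variables do not carry over. Pictures are saved under pics/ and viewed, and the job is handed in when it is done.

```bash
mkdir -p pics; ls; python3 - <<'E'
from rig import *
import cv2,pickle
for n in("scene","top"):
    f=grab_frame(n);pickle.dump(f,open(f"pics/{n}0.pkl","wb"))
    cv2.imwrite(f"pics/{n}0.png",f["img"][:,:,::-1])
    print(n,f["fx"],f["fy"],f["cx"],f["cy"],f["rvec"],f["tvec"])
print(sense())
E
```

```text
pics
scene 422.79612262327925 422.79612262327925 278.49484929359954 210.5596360639648 [ 2.14014792 -1.21418988  0.4888289 ] [-219.4163072   376.34666754  593.5602846 ]
top 394.0316840925902 394.0316840925902 283.6183076878328 219.19464720116622 [ 2.1152868  -2.13597754  0.18050938] [ 70.26094062 486.97646822 941.81990494]
{'clock': 0.1, 'joint_positions': array([ 1.21099561e+00,  3.20260631e-01,  1.56557423e+00, -1.14417195e-05,
        1.25738143e+00, -2.00080887e-02]), 'qd': array([-0.000229  ,  0.00043673, -0.00178947, -0.00032613, -0.00057061,
        0.00062194]), 'tau': array([ 2.69006094e-03, -4.16405547e+01, -2.34708756e+01,  7.96828715e-06,
        4.81150579e-03, -4.84379470e-07]), 'position': array([191.51190003, 541.75588811, 252.54085887]), 'eef_rot': array([ 4.59867639e-04,  8.16482508e-01,  5.77369600e-01, -6.69029889e-04]), 'ft_force': array([-0.20855534,  0.14794181,  0.09811171]), 'ft_torque': array([ 0.04287873, -0.03170452, -0.02984644]), 'width': 85.5132060723854}
```

View pics/scene0.png

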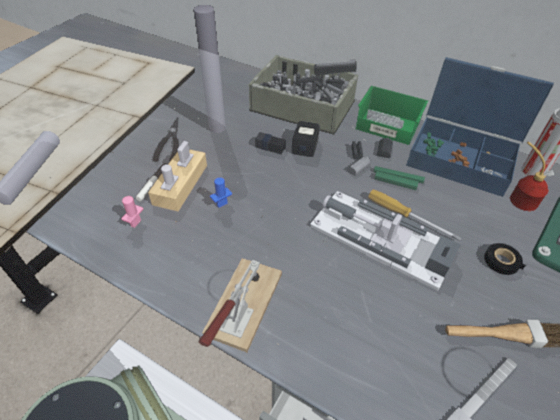

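View pics/top0.png

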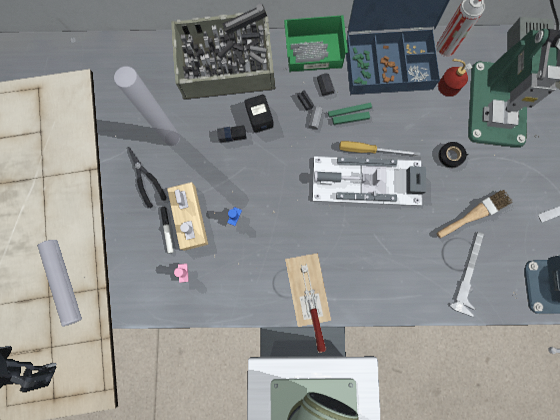

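```bash
cat > h.py <<'E'
import numpy as np,cv2,pickle
def load(n): return pickle.load(open(f"pics/{n}.pkl","rb"))
def K(f): return np.array([[f["fx"],0,f["cx"]],[0,f["fy"],f["cy"]],[0,0,1.]])
def proj(f,P): return cv2.projectPoints(np.atleast_2d(np.array(P,float)),np.array(f["rvec"],float),np.array(f["tvec"],float),K(f),None)[0].reshape(-1,2)
def ray(f,uv):
    R=cv2.Rodrigues(np.array(f["rvec"],float))[0];t=np.array(f["tvec"],float).ravel()
    return -R.T@t, R.T@np.linalg.inv(K(f))@np.array([uv[0],uv[1],1.])
def onz(f,uv,z):
    o,d=ray(f,uv); return o+d*(z-o[2])/d[2]
def tri(f,a,g,b):
    o,d=ray(f,a);p,e=ray(g,b);d/=np.linalg.norm(d);e/=np.linalg.norm(e)
    s=np.linalg.lstsq(np.array([d,-e]).T,p-o,rcond=None)[0]
    A=o+s[0]*d;B=p+s[1]*e;return (A+B)/2,np.linalg.norm(A-B)
def crop(f,x0,y0,w,h,k,name): cv2.imwrite(name,cv2.resize(np.ascontiguousarray(f["img"][y0:y0+h,x0:x0+w,::-1]),None,fx=k,fy=k,interpolation=cv2.INTER_CUBIC))
E
python3 - <<'E'
from h import *
t=load("top0");s=load("scene0")
for f in(t,s): print(proj(f,[[0,0,0],[191,542,252],[191,542,400],[300,0,0]]).round(), ray(f,(0,0))[0])
crop(t,150,170,100,90,6,"pics/t_rest.png");crop(t,300,130,140,90,5.7,"pics/t_fr.png")
crop(s,110,130,130,100,6,"pics/s_rest.png");crop(s,300,180,170,110,4.7,"pics/s_fr.png")
E
```

```text
[[313. 423.]
 [ 27. 360.]
 [-37. 377.]
 [310. 295.]] [ 314.41099621   59.19336669 1013.28637833]
[[ 122.  479.]
 [ -75.  137.]
 [-138.   52.]
 [ 242.  313.]] [ 6.83711850e-01 -2.43130228e+02  6.94968608e+02]
```

View pics/t_rest.png

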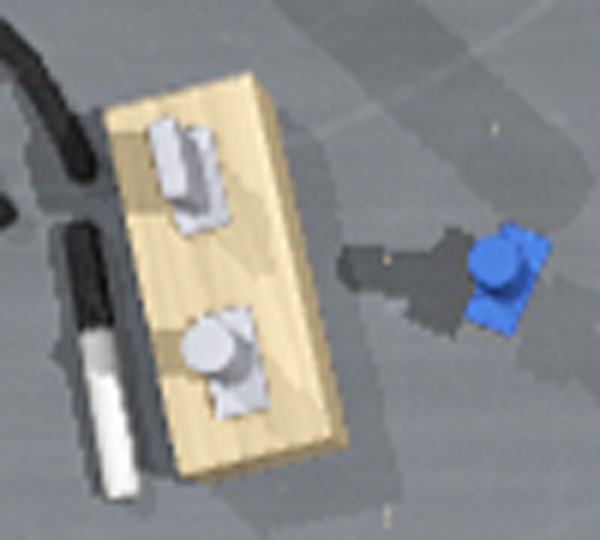

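View pics/s_rest.png

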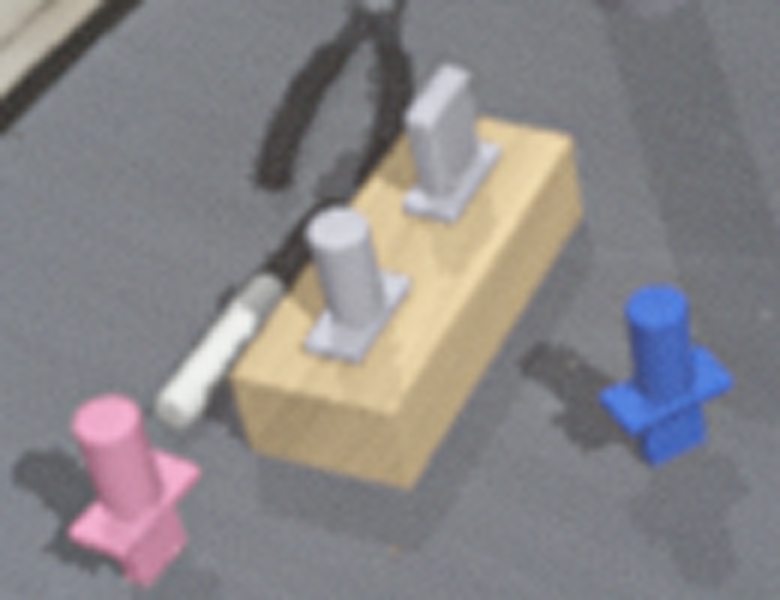

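View pics/t_fr.png

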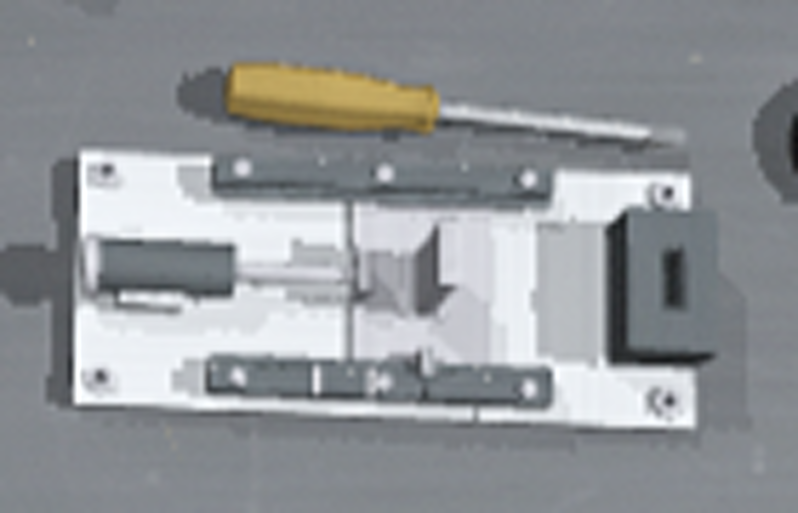

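View pics/s_fr.png

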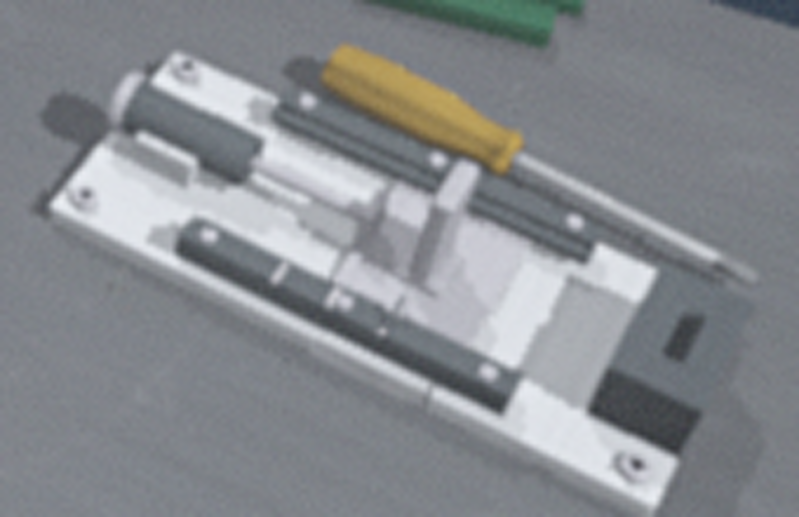

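```bash
python3 - <<'E'
from h import *
t=load("top0");s=load("scene0")
def tp(c,x0,y0,k): return (x0+(c[0]+.5)/k-.5,y0+(c[1]+.5)/k-.5)
np.set_printoptions(precision=1,suppress=True)
print("rest top view");A=[onz(t,tp(c,150,170,6),40) for c in[(103,112),(250,73),(330,440),(183,475)]]
for a in A:print(a)
print([np.linalg.norm(A[i]-A[i-1]) for i in range(4)],np.mean(A,0))
print("rest scene");B=[onz(s,tp(c,110,130,6),40) for c in[(482,116),(572,137),(397,412),(235,380)]]
for a in B:print(a)
print([np.linalg.norm(B[i]-B[i-1]) for i in range(4)],np.mean(B,0))
print("frame top");A=[onz(t,tp(c,300,130,5.7),12) for c in[(80,152),(690,172),(697,428),(75,403)]]
for a in A:print(a)
print([np.linalg.norm(A[i]-A[i-1]) for i in range(4)],np.mean(A,0))
print("frame scene");
for c in[(178,52),(52,208),(638,515)]:print(onz(s,tp(c,300,180,4.7),12))
print("slot",onz(t,tp((674,278),300,130,5.7),46),onz(s,tp((685,337),300,180,4.7),46),tri(t,tp((674,278),300,130,5.7),s,tp((685,337),300,180,4.7)))
print("gauge handle tops",onz(t,tp((166,158),150,170,6),86),onz(s,tp((440,95),110,130,6),86))
print("round tops",onz(t,tp((209,345),150,170,6),86),onz(s,tp((340,228),110,130,6),86))
print("tube",tri(t,(45,243),s,(0,190)),tri(t,(72,322),s,(50,140)),tri(t,(45,243),s,(50,140)))
print("post top",tri(t,(126,78),s,(205,13)), "base",onz(s,(218,128),0))
# slot by mask
for n,f,(x0,y0,w,h) in(("t",t,(410,168,18,22)),("s",s,(436,243,22,22))):
    g=cv2.cvtColor(f["img"],cv2.COLOR_RGB2GRAY)[y0:y0+h,x0:x0+w]; print(n);print(g)
E
```

```text
rest top view
[571.6 363.   40. ]
[588.  300.9  40. ]
[430.4 262.6  40. ]
[416.4 323.1  40. ]
[np.float64(160.15625939546456), np.float64(64.21323971599267), np.float64(162.19486734407602), np.float64(62.09583196811439)] [501.6 312.4  40. ]
rest scene
[584.  338.7  40. ]
[592.4 300.   40. ]
[437.7 260.4  40. ]
[419.9 320.7  40. ]
[np.float64(165.1166221459934), np.float64(39.59149377842569), np.float64(159.67438024979944), np.float64(62.84328151864482)] [508.5 304.9  40. ]
frame top
[662.2 -15.5  12. ]
[ 649.1 -298.1   12. ]
[ 527.7 -292.8   12. ]
[542.4 -10.5  12. ]
[np.float64(119.86432249743), np.float64(282.9559765028423), np.float64(121.53802131029035), np.float64(282.6763560469909)] [ 595.4 -154.2   12. ]
frame scene
[667.3 -17.9  12. ]
[546.2 -11.8  12. ]
[ 524.3 -288.1   12. ]
slot [ 588.7 -275.5   46. ] [ 592.  -277.7   46. ] (array([ 588.9, -276.3,   48.1]), np.float64(3.1291867535689026))
gauge handle tops [540.  322.3  86. ] [544.5 319.   86. ]
round tops [463.4 302.2  86. ] [467.4 301.6  86. ]
tube (array([ 395.3,  810.2, -150.7]), np.float64(137.77542383402152)) (array(
[... 3214 characters left out ...]
9 115 110 114 112 115 115 111
  115 112 114 120]
 [112 111 114 113 116 114 116 116 109 111 110 111 109 111 110 117 114 111
  111 113 115 122]
 [119 114 112 115 112 116 114 112 113 117 110 109 110 113 112 111 112 118
  112 115 121 124]
 [109 114 116 117 115 113 110 116 112 115 113 111 114 112 114 112 114 114
  115 114 121 125]
 [ 90  99 110 115 115 117 116 111 113 110 115 114 112 114 113 115 111 110
  117 118 128 128]
 [ 71  80  92 104 108 114 116 116 112 114 112 113 116 112 111 112 114 119
  115 123 124 127]
 [ 69  73  73  79  89 103 110 112 112 112 112 110 114 112 114 116 114 116
  115 119 119 125]
 [ 72  70  69  70  72  77  88 103 107 112 112 111 116 115 115 115 114 115
  116 113 119 123]]
```

```bash
cat >> h.py <<'E'
def q(th): return [0.,float(np.cos(th/2)),float(np.sin(th/2)),0.]
def snap(name):
    from rig import grab_frame
    for n in("scene","top"):
        f=grab_frame(n);pickle.dump(f,open(f"pics/{n}{name}.pkl","wb"));cv2.imwrite(f"pics/{n}{name}.png",f["img"][:,:,::-1])
def st():
    from rig import sense
    s=sense();print("t%.2f"%s["clock"],"p",s["position"].round(1),"q",np.round(s["eef_rot"],3),"F",np.round(s["ft_force"],1),"w%.1f"%s["width"],"j",s["joint_positions"].round(2));return s
E
python3 - <<'E'
from h import *
from rig import *
for th in (1.816,-1.326):
  print(th,inverse_kinematics([542,321,190],q(th)),inverse_kinematics([590,-276,150],q(th-.294)))
movep([542.2,321,180],q(1.816)); st(); snap("1")
E
```

```text
1.816 [ 5.16444998e-01  4.48154531e-01  1.52735128e+00 -4.44089210e-16
  1.16608685e+00 -1.29955500e+00] [-4.55210788e-01  5.12194752e-01  1.52453778e+00 -4.44089210e-16
  1.10486012e+00 -1.97721079e+00]
-1.326 [ 5.16444998e-01  4.48154531e-01  1.52735128e+00 -4.44089210e-16
  1.16608685e+00  1.84244500e+00] [-4.55210788e-01  5.12194752e-01  1.52453778e+00 -4.44089210e-16
  1.10486012e+00  1.16478921e+00]
t1.65 p [541.8 321.7 180.2] q [-0.     0.615  0.788  0.   ] F [-0.4  0.2  0.5] w85.2 j [ 0.52  0.46  1.54  0.    1.14 -1.3 ]
```

```bash
python3 - <<'E'
from h import *
t=load("top1");s=load("scene1")
a=cv2.resize(t["img"][120:280,100:310,::-1],(630,480));cv2.imwrite("pics/a1.png",a)
a=cv2.resize(s["img"][20:240,60:300,::-1],(654,600));cv2.imwrite("pics/b1.png",a)
E
```

```text
(no output)
```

View pics/a1.png

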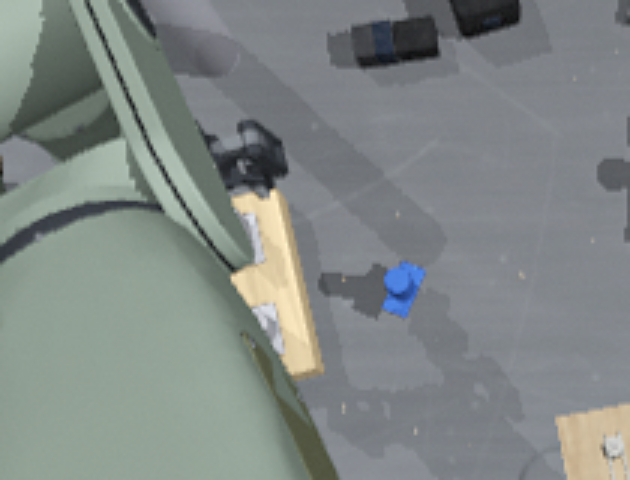

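View pics/b1.png

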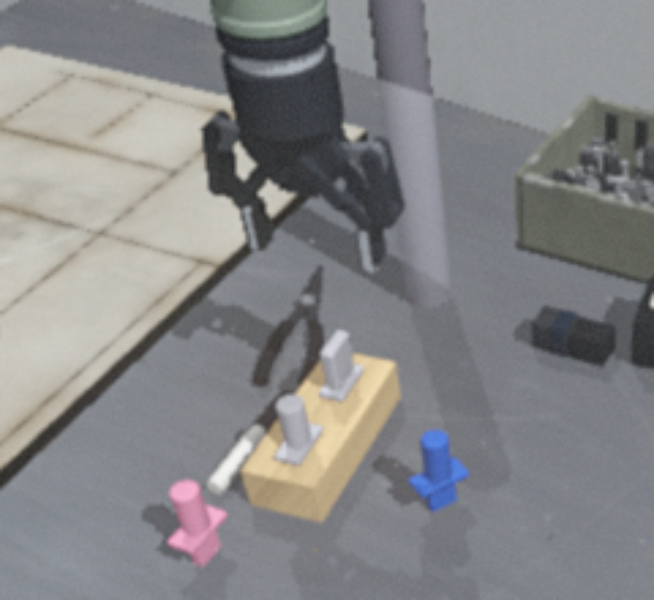

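The scene view shows the open jaws (fingertips at about crop (257,245) and (372,268)) above the flat paddle gauge at crop (338,365), at the end of the rest away from the robot. The round knob is at (296,425), with the blue and pink decoys off the rest. I'll use the fingertips to check the scene camera's calibration.

```bash
python3 - <<'E'
from h import *
s=load("scene1")
k=654/240
for c in [(257,247),(372,270)]:
    print(np.array(c)/k+[60,20])
d=np.array([-.2425,.970]);c=np.array([541.8,321.7])
for z in(158,165,171):
  print(z,proj(s,[[*(c+42.5*d),z],[*(c-42.5*d),z],[*(c),z]]))
m=(np.array([257,247])+[372,270])/2/k+[60,20]
print(onz(s,m,165),onz(s,m,171))
crop(s,120,90,100,70,7,"pics/tip1.png")
E
```

```text
[154.31192661 110.64220183]
[196.51376147 119.08256881]
158 [[157.90662514 115.55303916]
 [194.3266487  122.698522  ]
 [175.96054199 119.0951553 ]]
165 [[157.2641736  112.80330817]
 [193.88448017 119.94245346]
 [175.41647013 116.34210657]]
171 [[156.70763594 110.42129372]
 [193.50137148 117.55450918]
 [174.94511298 113.95700031]]
[545.95640854 325.18229599 165.        ] [539.78314444 318.7481882  171.        ]
```

View pics/tip1.png

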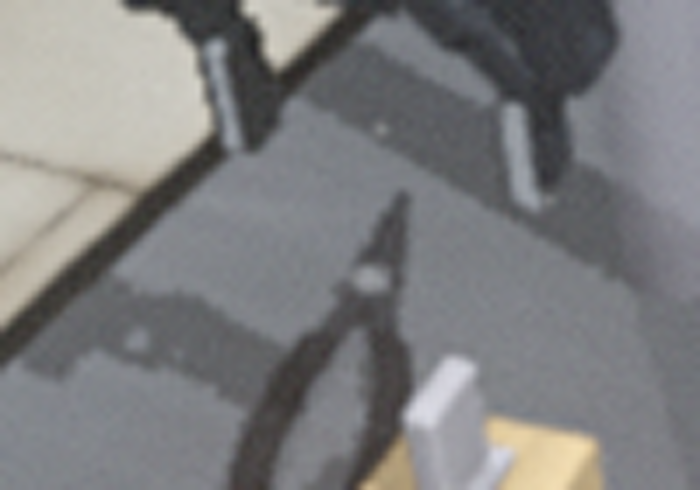

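```bash
python3 - <<'E'
from h import *
from rig import *
move_l([542.2,321,76],feed=120); st()
set_gripper(8,45); st()
E
```

```text
t2.77 p [542.7 321.3  76.8] q [0.    0.615 0.788 0.001] F [-0.4 -0.5 -0.3] w85.1 j [ 0.52  0.55  1.66  0.    0.93 -1.3 ]
t3.42 p [542.2 321.2  76.2] q [-0.     0.615  0.788  0.   ] F [-0.2  1.4  1. ] w11.4 j [ 0.52  0.56  1.66  0.    0.93 -1.3 ]
```

```bash
python3 - <<'E'
from h import *
from rig import *
move_l([542.2,321,170],feed=150); st()
movep([590.2,-276.4,170],q(1.522)); st()
move_l([590.2,-276.4,122],feed=120); pause(.3); st(); snap("2")
t=load("top2");s=load("scene2")
crop(s,400,170,100,90,6.5,"pics/s2.png");crop(t,380,140,80,80,7,"pics/t2.png")
E
```

```text
t4.20 p [541.5 320.6 168.9] q [-0.     0.615  0.788 -0.001] F [ 0.2 -0.  -1.5] w11.5 j [ 0.52  0.46  1.56 -0.    1.12 -1.3 ]
t6.35 p [ 590.6 -275.3  170. ] q [-0.     0.724  0.69   0.   ] F [ 0.6 -0.5 -1.1] w11.1 j [-0.45  0.5   1.5   0.    1.15 -1.98]
t7.20 p [ 590.5 -276.6  122.8] q [0.001 0.724 0.69  0.   ] F [ 0.2  0.5 -1.2] w11.5 j [-0.46  0.54  1.56  0.    1.05 -1.98]
```

View pics/s2.png

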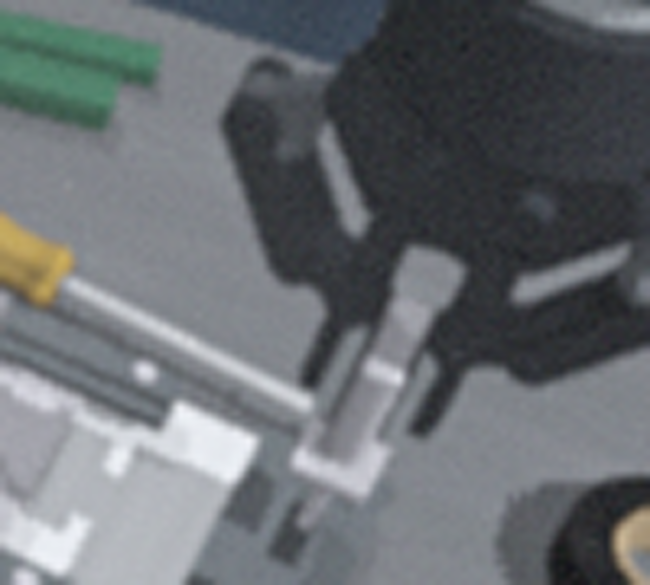

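View pics/t2.png

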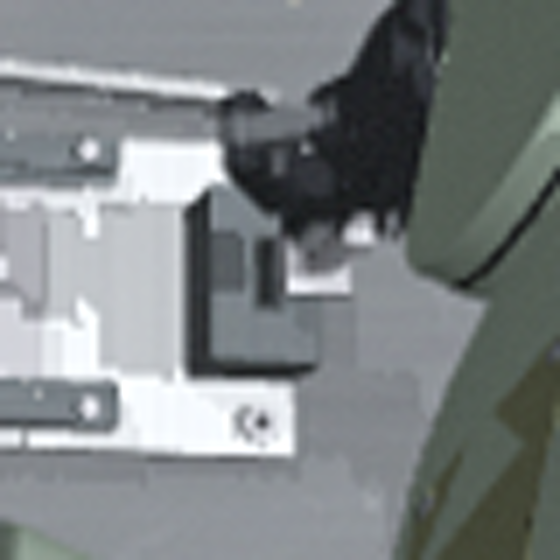

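```bash
python3 - <<'E'
from h import *
t=load("top2");s=load("scene2")
crop(s,435,230,40,35,18,"pics/s2b.png");crop(t,405,165,40,40,15,"pics/t2b.png")
E
```

```text
(no output)
```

View pics/s2b.png

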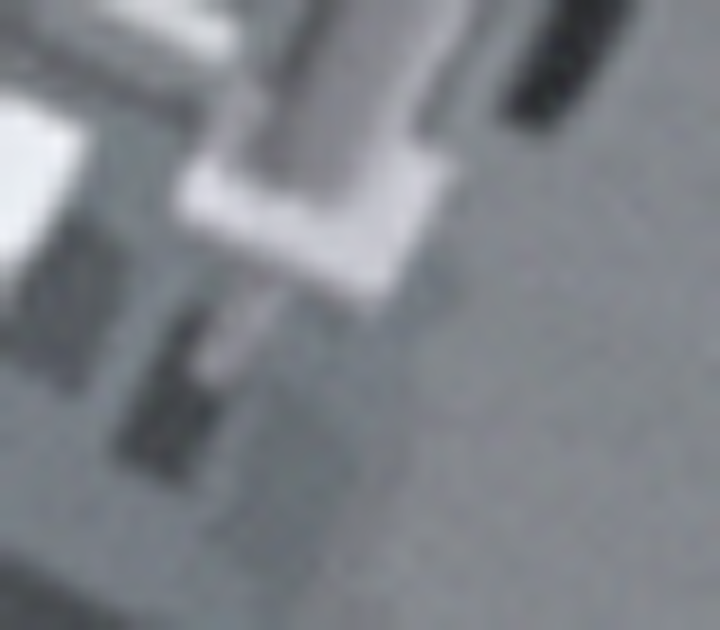

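View pics/t2b.png

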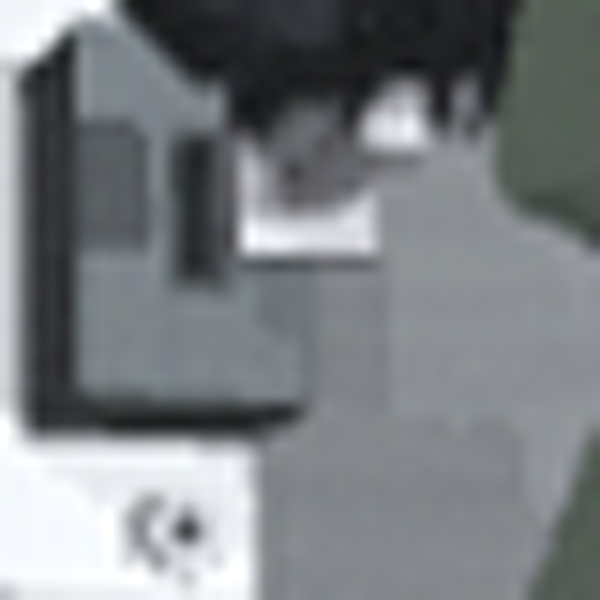

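```bash
python3 - <<'E'
from h import *
np.set_printoptions(precision=1,suppress=True)
t=load("top2");s=load("scene2")
th=-.049;X=np.array([np.cos(th),np.sin(th),0]);Y=np.array([-np.sin(th),np.cos(th),0])
T=lambda c:((c[0]+.5)/15+405-.5,(c[1]+.5)/15+165-.5)
S=lambda c:((c[0]+.5)/18+435-.5,(c[1]+.5)/18+230-.5)
tcp=np.array([590.5,-276.6,0])
g=onz(t,T((309,250)),92.8)+22*X; sl=onz(t,T((204,209)),46)
print("top gauge",g,"slot",sl,"d in frame",(sl-g)@X,(sl-g)@Y)
g=onz(s,S((212,380)),58.8)+12*X; sl=onz(s,S((152,470)),46)+15.25*X
print("scene gauge",g,"slot",sl,"d",(sl-g)@X,(sl-g)@Y)
print("tri collar?")
# predicted pixel features with gauge at tcp
for f,n in((s,'s'),):
  P=[tcp+[0,0,58.8]-12*X-2.5*Y, tcp+[0,0,58.8]-12*X+2.5*Y]+[tcp+[0,0,z]-22*X+e*11*Y for z in(86.8,92.8) for e in(1,-1)]
  print((proj(f,P)-[435,230]+.5)*18)
  o=np.array([590.2,-276.4,46]);print((proj(f,[o+a*15.25*X+b*5.75*Y for a,b in((-1,-1),(-1,1),(1,1),(1,-1))])-[435,230]+.5)*18)
f=t;print((proj(f,[tcp+[0,0,92.8]-22*X+e*11*Y for e in(1,-1)])-[405,165]+.5)*15)
print((proj(f,[o+a*15.25*X+b*5.75*Y for a,b in((-1,-1),(-1,1),(1,1),(1,-1))])-[405,165]+.5)*15)
E
```

```text
top gauge [ 590.1 -277.4   92.8] slot [ 588.4 -276.2   46. ] d in frame -1.7767075204332465 1.0982855808497516
scene gauge [ 594.8 -278.7   58.8] slot [ 594.5 -277.4   46. ] d -0.33157685434272227 1.3024293691327624
tri collar?
[[204.3 410.8]
 [157.6 389.4]
 [126.8 251.2]
 [339.6 347.7]
 [144.5 214.6]
 [358.7 311.2]]
[[184.6 519.5]
 [ 78.5 470.2]
 [172.6 281. ]
 [276.9 328.3]]
[[235.5 245.9]
 [373.2 250.9]]
[[241.  287.9]
 [172.4 285.4]
 [169.  111.2]
 [237.2 113.6]]
```

```bash
python3 - <<'E'
from h import *
from rig import *
P=[589.6,-275.4]
move_l([*P,112],feed=80); st()
for z in(106,102,98,94,90,86,84):
    move_l([*P,z],feed=50); s=st()
    if np.abs(s["ft_force"]).max()>12: break
E
```

```text
t7.58 p [ 589.  -275.1  111.2] q [-0.001  0.724  0.69  -0.   ] F [ 0.8 -0.  -2.5] w11.0 j [-0.45  0.55  1.57  0.    1.03 -1.98]
t7.84 p [ 589.4 -275.3  105.5] q [-0.     0.724  0.69  -0.   ] F [-1.   0.1 -1.5] w11.4 j [-0.45  0.55  1.58 -0.    1.01 -1.98]
t8.09 p [ 589.5 -275.4  101.7] q [-0.     0.724  0.69  -0.   ] F [-0.2  0.5 -1.3] w11.5 j [-0.45  0.56  1.58 -0.    1.   -1.98]
t8.34 p [ 589.4 -275.4   97.6] q [-0.     0.724  0.69  -0.   ] F [-0.6 -0.1 -1.6] w11.4 j [-0.45  0.56  1.59 -0.    1.   -1.98]
t8.59 p [ 589.4 -275.4   93.6] q [-0.     0.724  0.69  -0.   ] F [ 0.1  0.4 -1.9] w11.2 j [-0.45  0.56  1.59 -0.    0.99 -1.98]
t8.84 p [ 589.4 -275.4   89.6] q [-0.     0.724  0.69  -0.   ] F [ 0.9  0.4 -0.7] w11.3 j [-0.45  0.57  1.59 -0.    0.98 -1.98]
t9.09 p [ 589.4 -275.4   85.6] q [-0.     0.724  0.69  -0.   ] F [ 0.8  0.2 -2.2] w11.4 j [-0.45  0.57  1.6  -0.    0.97 -1.98]
t9.34 p [ 589.6 -275.4   83.8] q [-0.     0.724  0.69  -0.   ] F [-1.4  0.5 -2.5] w11.5 j [-0.45  0.57  1.6  -0.    0.97 -1.98]
```

```bash
python3 - <<'E'
from h import *
from rig import *
P=[589.6,-275.4]
for z in(83,82.3,81.6,81,80.3):
    move_l([*P,z],feed=30); s=st()
    if s["ft_force"][2]>4: break
set_gripper(40); st()
pause(.2)
s=sense()
move_l([*P,180],feed=200); st(); snap("3")
t=load("top3");s=load("scene3")
crop(s,300,150,180,130,4.4,"pics/s3.png");crop(t,300,130,140,90,5.7,"pics/t3.png")
E
```

```text
t9.59 p [ 589.6 -275.4   83. ] q [ 0.     0.724  0.69  -0.   ] F [ 0.2 -1.  -1.4] w11.0 j [-0.45  0.57  1.6  -0.    0.97 -1.98]
t9.84 p [ 589.6 -275.4   82.3] q [-0.     0.724  0.69  -0.   ] F [ 0.7  0.8 -1.5] w11.5 j [-0.45  0.58  1.6  -0.    0.97 -1.98]
t10.09 p [ 589.7 -275.4   82.2] q [0.    0.724 0.69  0.   ] F [-1.6 -0.5  3.5] w11.3 j [-0.45  0.58  1.6  -0.    0.96 -1.98]
t10.34 p [ 589.7 -275.4   82.2] q [0.    0.724 0.69  0.   ] F [-2.7  0.9  6.3] w11.5 j [-0.45  0.58  1.6  -0.    0.96 -1.98]
t10.72 p [ 589.6 -275.4   80.7] q [-0.     0.724  0.69  -0.   ] F [ 0.  -0.9  0.6] w40.1 j [-0.45  0.58  1.6  -0.    0.96 -1.98]
t11.57 p [ 589.  -275.1  179.1] q [-0.001  0.724  0.69  -0.   ] F [ 0.1  0.6 -0.7] w39.8 j [-0.45  0.49  1.49 -0.    1.17 -1.98]
```

View pics/s3.png

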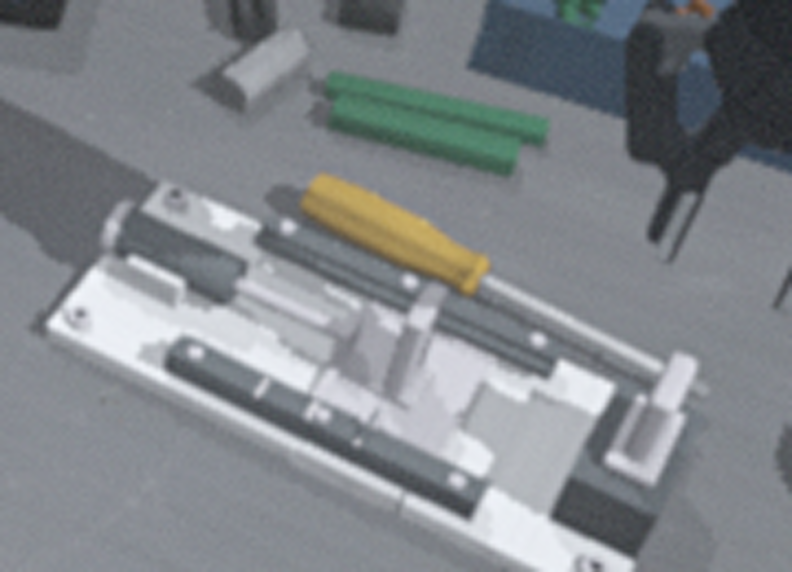

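View pics/t3.png

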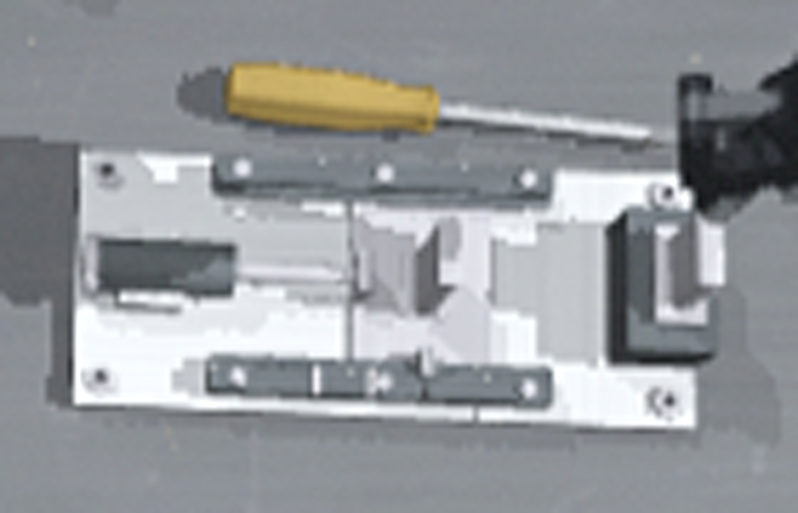

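The gauge is seated: its collar is flat on the block at scene crop (645,450), and the TCP stopped at z=82.2, which is where seating should put it. The shutter is still shut, with the tab at crop (415,340). Next I'll pinch the tab.

```bash
python3 - <<'E'
from h import *
from rig import *
O=[594.8,-170.5]
move_l([*O,150],feed=150); set_gripper(32,60)
move_l([*O,100],feed=100); st()
for z in(80,70,62):
    move_l([*O,z],feed=60); s=st()
    if np.abs(s["ft_force"]).max()>8: print("stop");break
pause(.1);snap("4")
t=load("top4");s=load("scene4")
crop(s,330,150,130,110,5.4,"pics/s4.png");crop(t,300,130,140,90,5.7,"pics/t4.png")
E
```

```text
t13.44 p [ 595.1 -170.6  100.2] q [0.    0.724 0.69  0.   ] F [-0.3 -0.1  0. ] w31.5 j [-0.3   0.51  1.67 -0.    0.96 -1.82]
t13.93 p [ 594.6 -170.4   79.6] q [-0.     0.724  0.69  -0.   ] F [0.7 0.7 0.4] w32.1 j [-0.3   0.54  1.69  0.    0.92 -1.82]
t14.24 p [ 594.5 -170.4   69.4] q [-0.     0.724  0.69  -0.   ] F [-0.7  0.3 -0.7] w32.1 j [-0.3   0.55  1.7  -0.    0.9  -1.82]
t14.53 p [ 594.4 -170.4   61.4] q [-0.     0.724  0.69  -0.   ] F [ 0.1 -0.4  0.1] w31.8 j [-0.3   0.56  1.7  -0.    0.88 -1.82]
```

View pics/s4.png

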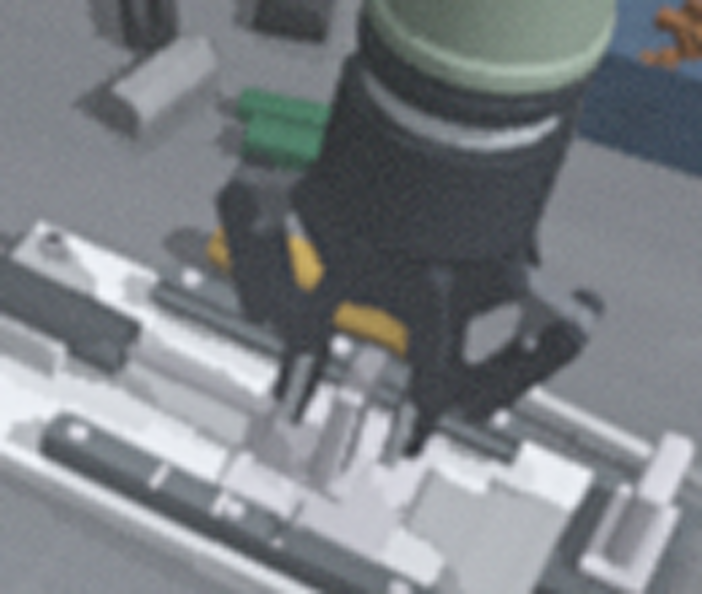

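View pics/t4.png

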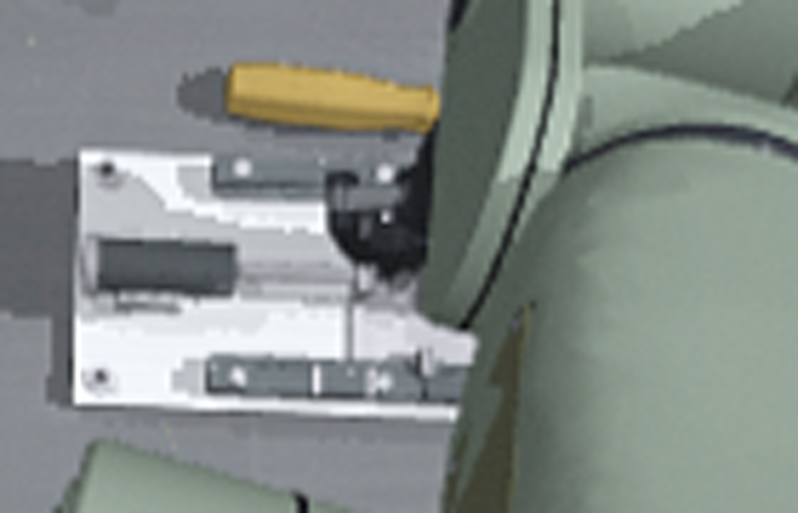

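The fingers straddle the tab in the scene crop: the tab at (340,430) is between pads at about (295,385) and (400,430). I'll close and slide.

```bash
python3 - <<'E'
from h import *
from rig import *
Y=np.array([.049,.9988])
set_gripper(7,60); pause(.2); s0=st()
O=np.array([594.8,-170.5])
for d in(8,16,22,25):
    move_l([*(O+d*Y),62],feed=40); s=st()
    print("travel",(s["position"]-s0["position"])[:2]@Y)
pause(.3);s=st();print("travel",(s["position"]-s0["position"])[:2]@Y);snap("5")
t=load("top5");s=load("scene5")
crop(s,330,180,110,90,6.5,"pics/s5.png");crop(t,300,130,140,90,5.7,"pics/t5.png")
E
```

```text
t15.25 p [ 595.  -169.4   62.4] q [-0.     0.724  0.689  0.001] F [-0.   4.8  2.2] w9.0 j [-0.3   0.56  1.7   0.    0.88 -1.82]
t15.60 p [ 595.3 -163.2   62.3] q [ 0.001  0.724  0.69  -0.   ] F [-0.8 -4.6  2.4] w9.2 j [-0.29  0.55  1.71 -0.    0.88 -1.81]
travel 6.269025028703187
t15.95 p [ 595.7 -155.4   62.3] q [ 0.001  0.724  0.69  -0.   ] F [-1.5 -5.4  3.9] w8.9 j [-0.27  0.55  1.71 -0.    0.88 -1.79]
travel 14.052018466424775
t16.25 p [ 596.  -149.7   62.3] q [ 0.001  0.724  0.69  -0.   ] F [-1.7 -6.7  2. ] w8.9 j [-0.26  0.55  1.71 -0.    0.88 -1.78]
travel 19.752230948989673
t16.50 p [ 596.2 -146.9   62.3] q [ 0.001  0.724  0.69  -0.   ] F [-1.2 -7.4  2.6] w8.6 j [-0.26  0.55  1.72 -0.    0.88 -1.78]
travel 22.55690368343601
t16.80 p [ 596.2 -147.    62.3] q [ 0.001  0.724  0.69  -0.001] F [-1.1 -7.6  3.2] w9.2 j [-0.26  0.55  1.72 -0.    0.88 -1.78]
travel 22.43492806358475
```

View pics/s5.png

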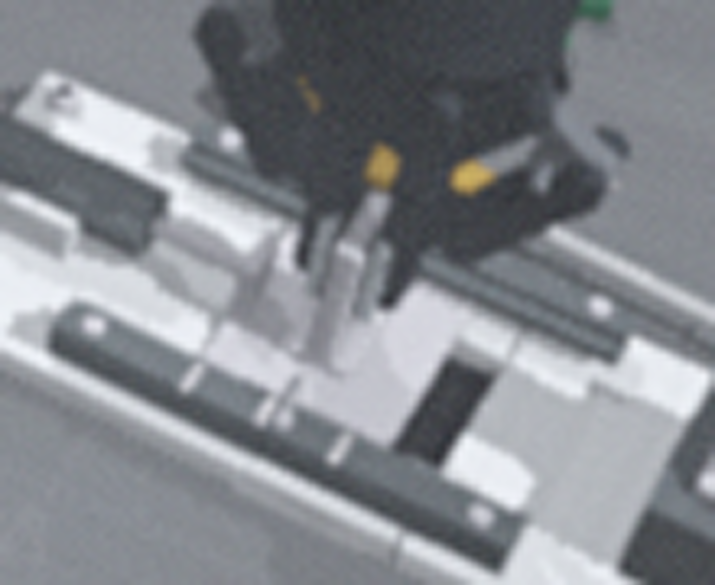

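View pics/t5.png

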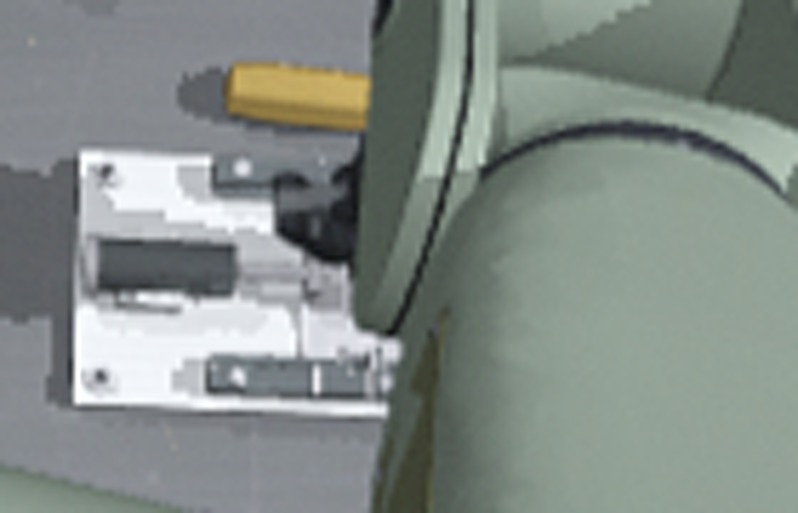

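Three measures agree that it is about 2.5 mm short of half: TCP travel 22.4 mm, spring force 7.6 N (about 22 mm), and plate edge travel of about 23 mm in the top view. I'll nudge it +2.4 mm.

```bash
python3 - <<'E'
from h import *
from rig import *
Y=np.array([.049,.9988]);O=np.array([594.8,-170.5])
move_l([*(O+27.4*Y),62],feed=15); pause(.8); s=st();print("travel",(s["position"][:2]-[595,-169.4])@Y);snap("6")
t=load("top6");s=load("scene6");s3=load("scene3")
a=np.hstack([cv2.resize(x["img"][205:265,345:410,::-1],(390,360),interpolation=cv2.INTER_CUBIC) for x in(s3,s)]);cv2.imwrite("pics/s6.png",a)
crop(t,300,130,140,90,5.7,"pics/t6.png")
crop(s,60,120,420,170,1.9,"pics/s6w.png")
E
```

```text
t18.01 p [ 596.3 -144.8   62.3] q [ 0.001  0.724  0.69  -0.001] F [-1.3 -7.4  3.7] w9.5 j [-0.26  0.55  1.72 -0.    0.87 -1.78]
travel 24.67531777858557
```

View pics/s6.png

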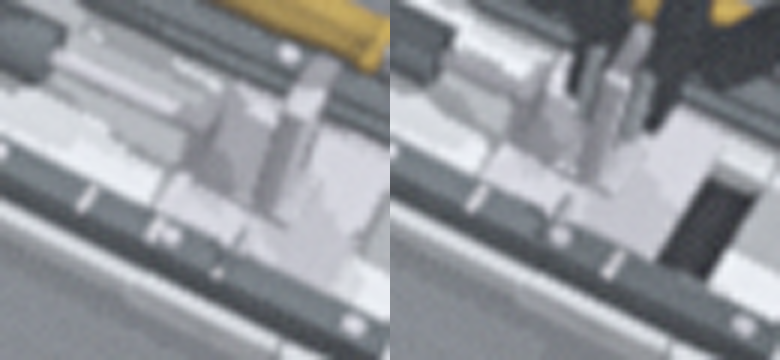

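View pics/s6w.png

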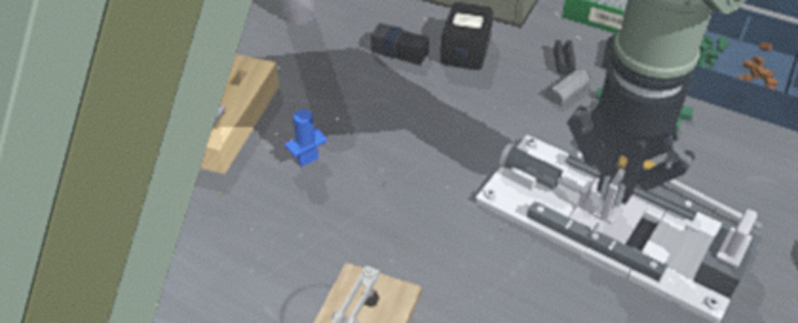

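View pics/t6.png

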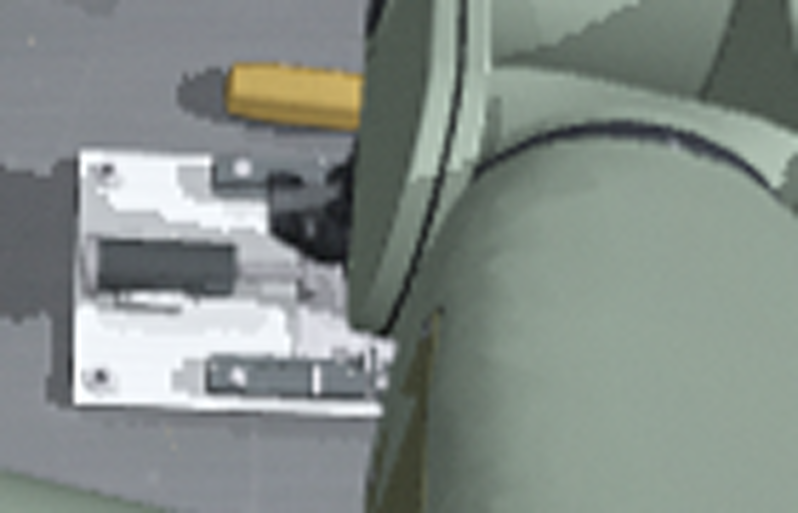

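```bash
python3 - <<'E'
from h import *
from rig import *
st(); print(finish_job())
E
```

```text
t18.11 p [ 596.3 -144.8   62.3] q [ 0.001  0.724  0.69  -0.001] F [-0.7 -7.1  2.5] w9.1 j [-0.26  0.55  1.72 -0.    0.87 -1.78]
the job is handed in; nothing more can be done
None
```

I handed the job in at 18.1 s of the 48 s allowed. The paddle-handled gauge stands in the slot, and the gripper is holding the shutter at about half open. `finish_job()` reports no verdict, so what follows is from my own checks.

**Gauge:** I corrected its position by about 1.5 mm from the hover pictures. It went down into the slot with only 1–3 N on the wrist. The collar met the block at TCP z = 82.2 mm, the height expected for it to sit flat. After I let go, both camera views showed it upright, and the last scene view shows it still standing.

**Shutter:** I pinched the tab with a 60 N grip and slid it to about 24.7 mm by TCP travel. It never got near the 40 mm limit.
- **Short first stop:** the first move stopped at about 22.4 mm, so I added 2.4 mm.
- **Pointer:** it lines up with the middle line in the last scene view.
- **Force:** the final reading was 7.1–7.4 N, against 8.1 N expected at half. That implies slightly less travel, about 20–21 mm, but the reading varies by about 1 N. I went with the travel and the pointer.

**Round-knob gauge:** I never touched it. In the last scene view the arm mostly hides the rest, so I did not see the gauge again at the end.

**Camera disagreement:** the two cameras disagreed by about 4 mm in absolute position. I worked from positions measured relative to each other within the same view.

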